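# Line up the rest pillars by height

### The arm

A 6-joint arm with a two-finger parallel gripper is mounted at the origin on the work surface. World frame = base frame: x ahead of the robot, y to its left, z up, the work surface at z = 0. Lengths are in m, angles in rad, forces in N, time in s.
With the tool pointing down it reaches from about 0.25 to 0.725 m from the base axis. Payload 9.7 kg.
Tool frame: the origin (TCP) lies midway between the tips of the shut fingers; the grasp point (between the pads) lies 19 mm behind it; z points along the fingers, y is the line along which they close (so a half turn about z gives the same grasp; the last joint's range is limited). The gripper opens to 85 mm and grips with 20 to 120 N. Pads are 22 mm wide; open, the fingers measure 114 mm over their backs; the gripper's body (76 mm by 85 mm) begins 54 mm behind the grasp point. The pads swing forward as they close: fully open they stand 13 mm farther back than shut.
Start: joints at [1.211, 0.087, 0.176, 1.66, 0, 1.571], TCP at [0.194, 0.515, 0.231] pointing down, gripper open.
Joint ranges: [-3.13, 3.13], [-0.85, 1.81], [-1.15, 1.24], [-2.2, 2.28], [-1.44, 1.52], [-3.14, 3.14]. Speed limits (rad/s): [2.22, 2.22, 2.57, 3.14, 3.14, 3.14].

### API

Orientations are given as a 3x3 rotation matrix whose columns are the frame's x, y, z axes.
In Python, from bench import robot, read_camera gives the robot as it stands.
- The arm moves only by the tool arm_command, never from a script. Its arguments are lists of equal length, an entry for each row: "hand": the opening, from -1 (shut) to 1 (fully open); "dp": the shift along the tool's x, y, z in m, a list of three; "turn": the turn about the tool's z in rad. A call has 1 to 8 rows; each row shifts and turns the commanded pose from where the row before left it, along the tool's axes as they then stand; what a row does not reach is not made up. A row lasts 1/8 s, in which the tool goes at most 62.5 mm and 10.7 degrees, less where a joint would pass 70% of its speed; a pose out of reach is approached as far as the arm can. A call is refused whole if a number of a shift passes 0.0625 or a number of a turn 0.188, either way. A call with a gripper value outside its range is refused whole. The fingers move at their own pace and stop on an object; "squeeze" is the grip in N (left out, the last holds). Time passes only in rows, so rows that do not move let the fingers close. It gives the time, the measured TCP pose, the force, the opening and the grip force at its end, in the units of the state.
- robot.get_obs(): the state, without advancing time (a new reading comes with each control period).
- read_camera(name): name is "scene" or "side" or "wrist"; returns a dict with "frame" (480x640x3 uint8, red, green, blue), "fx", "fy", "cx", "cy" (pixels), "pose" (4x4, takes a point from camera to world coordinates). Camera axes: x right, y down, z forward; pixel columns grow to the right and rows downward; lengths in m; the calibration is good to about 2 mm. A picture is of the moment at which its call begins. There is no depth.
- robot.close_job(): hands the job in; it is judged then, once.
The state is a dict: "time_s": time; "joints": joint angles; "joint_velocities": joint speeds; "joint_torque": joint torques, N m; "position": TCP position; "ee_rot": TCP orientation; "ft_force": force on the tool from outside, world axes, zero at the start; "wrist_torque": the same for the moment, N m; "gripper_width": finger opening in m; "grip_force": force on a finger pad.
Only numpy, scipy, OpenCV 4.12 (cv2) and the standard library are available. Lean on these libraries where they do the work, as an engineer would, in place of code of your own. Each camera call takes 0.05 s, during which the arm holds its last target. There are 200 camera calls.

### The job

Stand the four loose steel pillars on the four round rubber pads in order of height, one to a pad and each upright in the middle of its pad: the tallest next to the green end stop, then falling away to the shortest at the other end. Do not knock a pillar over, and leave the oil bottle where it stands.

Things in the scene. Friction and masses are not known exactly. Their poses are not given: they have to be found in the camera images.
- pillar_p: The shortest of four loose rest pillars of turned bare steel: overall height 42 mm, round foot of 40 mm diameter and 8 mm thick, and on it a plain round stem of 30 mm diameter up to the flat top (small dark hole in its middle). About 0.25 kg. Stands upright on the bench at the start; which of the four stands where varies. Origin: centre of its underside; z points up its axis.
- pillar_q: The second shortest of four loose rest pillars of turned bare steel: overall height 58 mm, round foot of 40 mm diameter and 8 mm thick, and on it a plain round stem of 30 mm diameter up to the flat top (small dark hole in its middle). About 0.33 kg. Stands upright on the bench at the start; which of the four stands where varies. Origin: centre of its underside; z points up its axis.
- pillar_r: The second tallest of four loose rest pillars of turned bare steel: overall height 74 mm, round foot of 40 mm diameter and 8 mm thick, and on it a plain round stem of 30 mm diameter up to the flat top (small dark hole in its middle). About 0.42 kg. Stands upright on the bench at the start; which of the four stands where varies. Origin: centre of its underside; z points up its axis.
- pillar_s: The tallest of four loose rest pillars of turned bare steel: overall height 90 mm, round foot of 40 mm diameter and 8 mm thick, and on it a plain round stem of 30 mm diameter up to the flat top (small dark hole in its middle). About 0.50 kg. Stands upright on the bench at the start; which of the four stands where varies. Origin: centre of its underside; z points up its axis.
- pad_a: One of four identical fixed black rubber pads in a straight row on a fixed aluminium plate (410 x 80 x 8 mm): a flat disc of 60 mm diameter and 3 mm thick. Neighbouring pads are 80 mm apart, centre to centre. Which named pad has which place in the row varies. Origin: centre of its underside, 8 mm above the bench; its top is 3 mm above that (11 mm above the bench). x lies across the row, y along it, z up.
- pad_b: One of four identical fixed black rubber pads in a straight row on a fixed aluminium plate (410 x 80 x 8 mm): a flat disc of 60 mm diameter and 3 mm thick. Neighbouring pads are 80 mm apart, centre to centre. Which named pad has which place in the row varies. Origin: centre of its underside, 8 mm above the bench; its top is 3 mm above that (11 mm above the bench). x lies across the row, y along it, z up.
- pad_c: One of four identical fixed black rubber pads in a straight row on a fixed aluminium plate (410 x 80 x 8 mm): a flat disc of 60 mm diameter and 3 mm thick. Neighbouring pads are 80 mm apart, centre to centre. Which named pad has which place in the row varies. Origin: centre of its underside, 8 mm above the bench; its top is 3 mm above that (11 mm above the bench). x lies across the row, y along it, z up.
- pad_d: One of four identical fixed black rubber pads in a straight row on a fixed aluminium plate (410 x 80 x 8 mm): a flat disc of 60 mm diameter and 3 mm thick. Neighbouring pads are 80 mm apart, centre to centre. Which named pad has which place in the row varies. Origin: centre of its underside, 8 mm above the bench; its top is 3 mm above that (11 mm above the bench). x lies across the row, y along it, z up.
- stop: Fixed end stop: an upright green-painted steel block, 70 mm across the row, 12 mm along it and 40 mm high (with two low screw heads on top), standing on the aluminium plate at one end of the row of pads, 60 mm beyond the centre of the last pad; which end varies. The other end has only a flat 3 mm strip. Origin: centre of its underside, 8 mm above the bench; y along the row (either way), x across it.
- oiler: Bystander: a green oil bottle with a red cap, 56 mm diameter, 130 mm high, standing on the bench at the robot's left (+y). Origin: centre of its underside.
Things that resemble listed ones, but are neither listed nor needed, are in the scene too. Leave any red or yellow look-alike of the pillar_p alone. Leave any pink look-alike of the pillar_q alone.

How it is judged:
At the end, for the whole second after the job is handed in: Counted from the end stop the pads carry the 90, 74, 58 and 42 mm pillars, each with its axis within 13 mm of its pad's centre, its underside on the pad (8 to 14 mm above the bench), upright within 0.08 rad, released and at rest ((horizontal distance between pillar_s and pad_a below 0.013 m or horizontal distance between pillar_s and pad_b below 0.013 m or horizontal distance between pillar_s and pad_c below 0.013 m or horizontal distance between pillar_s and pad_d below 0.013 m) and horizontal distance between pillar_s and stop between 0.04 and 0.08 m and height (world z) of pillar_s between 0.008 and 0.014 m and angle between each of pillar_s, pillar_r, pillar_q, pillar_p's own z axis and vertical below 0.08 rad and linear speed of each of pillar_s, pillar_r, pillar_q, pillar_p below 0.01 m/s and angular speed of each of pillar_s, pillar_r, pillar_q, pillar_p below 0.1 rad/s and contact force between each of pillar_s, pillar_r, pillar_q, pillar_p and the fingers below 0.05 N and (horizontal distance between pillar_r and pad_a below 0.013 m or horizontal distance between pillar_r and pad_b below 0.013 m or horizontal distance between pillar_r and pad_c below 0.013 m or horizontal distance between pillar_r and pad_d below 0.013 m) and horizontal distance between pillar_r and stop between 0.12 and 0.16 m and height (world z) of pillar_r between 0.008 and 0.014 m and (horizontal distance between pillar_q and pad_a below 0.013 m or horizontal distance between pillar_q and pad_b below 0.013 m or horizontal distance between pillar_q and pad_c below 0.013 m or horizontal distance between pillar_q and pad_d below 0.013 m) and horizontal distance between pillar_q and stop between 0.2 and 0.24 m and height (world z) of pillar_q between 0.008 and 0.014 m and (horizontal distance between pillar_p and pad_a below 0.013 m or horizontal distance between pillar_p and pad_b below 0.013 m or horizontal distance between pillar_p and pad_c below 0.013 m or horizontal distance between pillar_p and pad_d below 0.013 m) and horizontal distance between pillar_p and stop between 0.28 and 0.32 m and height (world z) of pillar_p between 0.008 and 0.014 m); the robot touches nothing.
It fails at once if a pillar is knocked over (tilted by more than 0.6 rad) (angle between any of pillar_p, pillar_q, pillar_r, pillar_s's own z axis and vertical above 0.6 rad).
It fails at once if the oil bottle is moved by more than 30 mm (distance of oiler from where it was at the start of the episode above 0.03 m).
It also fails if it takes over 91 s, if anything falls off the work surface, if the arm or the gripper's body presses on something with over 40 N, if the wrist force passes 120 N, or if a joint passes its speed limit or range.

## Working session

There is one attempt and no reset: what is moved stays moved. The work goes in short steps, Python scripts to look and compute and a tool call to move; the robot and the scene stay as the last step left them, time stands still between calls to the robot, and variables do not carry over. Pictures are saved under pics/ and viewed, at most 14 in all, crops included, and the job is handed in when it is done.

Besides the shell and the picture viewer there is one more tool, called after ">>>" as name(argument=value, ...) on one line, values as JSON. arm_command: Moves the arm, as the interface text tells. Its arguments: {"type":"object","properties":{"hand":{"type":"array","items":{"type":"number"}},"dp":{"type":"array","items":{"type":"array","items":{"type":"number"}}},"turn":{"type":"array","items":{"type":"number"}},"squeeze":{"type":"number"}},"required":["hand","dp","turn"]}

```bash
mkdir -p pics
cat > h.py <<'E'
from bench import robot, read_camera
import numpy as np, cv2
def shot(n,f):
    c=read_camera(n); cv2.imwrite('pics/'+f,cv2.cvtColor(c['frame'],cv2.COLOR_RGB2BGR)); np.save('pics/'+f+'.npy',c,allow_pickle=True); return c
def load(f): return np.load('pics/'+f+'.npy',allow_pickle=True).item()
def ray(c,u,v):
    d=np.array([(u-c['cx'])/c['fx'],(v-c['cy'])/c['fy'],1]); P=np.array(c['pose']); return P[:3,3],P[:3,:3]@d
def onz(c,u,v,z):
    o,d=ray(c,u,v); return o+d*(z-o[2])/d[2]
def proj(c,p):
    P=np.array(c['pose']); q=P[:3,:3].T@(np.array(p)-P[:3,3]); return np.array([c['fx']*q[0]/q[2]+c['cx'],c['fy']*q[1]/q[2]+c['cy']])
def tri(c1,p1,c2,p2):
    o1,d1=ray(c1,*p1);o2,d2=ray(c2,*p2);d1/=np.linalg.norm(d1);d2/=np.linalg.norm(d2)
    t=np.linalg.lstsq(np.c_[d1,-d2],o2-o1,rcond=None)[0]; a=o1+t[0]*d1;b=o2+t[1]*d2
    return (a+b)/2,np.linalg.norm(a-b)
E
python3 - <<'E'
from h import *
for n in('scene','side','wrist'):
    c=shot(n,n+'0.png'); print(n,c['fx'],c['cx'],c['cy'],np.round(np.array(c['pose']),3).tolist())
o=robot.get_obs(); print(o['time_s'],o['position'],np.round(o['ee_rot'],3).tolist(),o['gripper_width'])
E
```

```text
scene 454.47130618204886 318.8556380338737 238.16148749991376 [[-0.185, 0.824, -0.535, 0.927], [0.983, 0.151, -0.107, 0.147], [-0.007, -0.546, -0.838, 0.67], [0.0, 0.0, 0.0, 1.0]]
side 494.77630422467706 326.3472223221142 244.92298131820468 [[0.955, -0.228, 0.191, 0.346], [-0.297, -0.741, 0.602, -0.504], [0.005, -0.631, -0.775, 0.792], [0.0, 0.0, 0.0, 1.0]]
wrist 367.8233903338 315.8335959272924 237.89533138320203 [[0.353, 0.892, 0.283, 0.122], [0.936, -0.336, -0.108, 0.542], [-0.002, 0.303, -0.953, 0.372], [0.0, 0.0, 0.0, 1.0]]
0.15 [0.1935821  0.51463363 0.23075867] [[-0.936, 0.352, -0.0], [0.352, 0.936, -0.001], [0.0, -0.001, -1.0]] 0.0853677682259393
```

View pics/scene0.png

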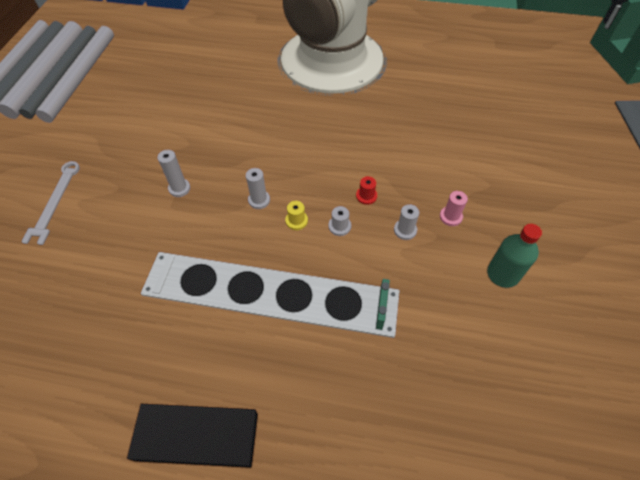

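View pics/side0.png

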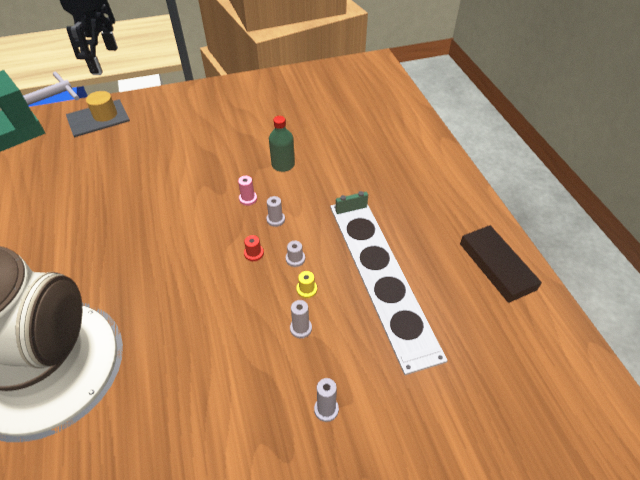

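The scene view shows four steel pillars: tallest (172,172), second (257,188), second shortest (407,221) and shortest (340,220). Possible mix-ups are yellow (296,214), red (367,190) and pink (455,208), all coloured, so I reject them. Pads are at (198,280) to (343,303), and the green stop at (384,303) is at the +y end.

Run:
```python
from h import *
A=load('scene0.png');B=load('side0.png')
def hole(c,p,r=5):
    g=cv2.cvtColor(c['frame'],cv2.COLOR_RGB2GRAY).astype(float); u,v=p
    w=g[v-r:v+r+1,u-r:u+r+1]; k=np.clip(np.median(w)-25-w,0,None)
    yy,xx=np.mgrid[-r:r+1,-r:r+1]; k=k*((xx**2+yy**2)<=12); return np.array([u+(k*xx).sum()/k.sum(),v+(k*yy).sum()/k.sum()])
def pad(c,p):
    m=(c['frame'].max(2)<70).astype(np.uint8); n,l,s,ce=cv2.connectedComponentsWithStats(m)
    k=l[p[1],p[0]]; 
    cnt=max(cv2.findContours((l==k).astype(np.uint8),0,cv2.CHAIN_APPROX_NONE)[0],key=len)
    e=cv2.fitEllipse(cnt); return np.array(e[0]),s[k][4]
for n,a,b in[('s',(168,156),(326,386)),('r',(254,174),(299,307)),('q',(409,210),(274,202)),('p',(340,212),(294,246))]:
    ha,hb=hole(A,a),hole(B,b); print(n,ha.round(1),hb.round(1),[np.round(x,4) for x in tri(A,ha,B,hb)])
for i,(a,b) in enumerate([((343,303),(361,229)),((294,295),(375,258)),((246,288),(390,290)),((198,280),(407,325))]):
    pa,pb=pad(A,a),pad(B,b); print(i,pa,pb,[np.round(x,4) for x in tri(A,pa[0],B,pb[0])],onz(A,*pa[0],.011).round(4),onz(B,*pb[0],.011).round(4))
a=cv2.resize(A['frame'][140:250,150:480],(660,220),interpolation=2)
b=cv2.resize(B['frame'][160:420,225:345],(240,520),interpolation=2).transpose(1,0,2)[:, ::1]
im=np.zeros((480,660,3),np.uint8); im[:220]=a; im[230:470,:520]=b
cv2.imwrite('pics/crop.png',im[...,::-1])
```

```text
s [166.2 155.4] [326.  386.4] [array([ 0.4381, -0.2176,  0.0919]), np.float64(0.0005)]
r [253.8 173.8] [299.1 306.7] [array([ 0.4387, -0.0629,  0.0765]), np.float64(0.0002)]
q [409.7 210.8] [273.4 200.7] [array([0.4576, 0.2082, 0.0609]), np.float64(0.0001)]
p [340.1 212.6] [294.  245.7] [array([0.4701, 0.0935, 0.0446]), np.float64(0.0001)]
0 (array([342.99307251, 303.0592041 ]), np.int32(919)) (array([330.69970703, 241.03234863]), np.int32(297830)) [array([ 0.5776,  0.1343, -0.0424]), np.float64(0.0407)] [0.6199 0.1236 0.011 ] [0.5508 0.1102 0.011 ]
1 (array([293.67453003, 295.10641479]), np.int32(883)) (array([330.69970703, 241.03234863]), np.int32(297830)) [array([0.5817, 0.0698, 0.0155]), np.float64(0.0924)] [0.6205 0.0438 0.011 ] [0.5508 0.1102 0.011 ]
2 (array([245.36317444, 287.20910645]), np.int32(857)) (array([330.69970703, 241.03234863]), np.int32(297830)) [array([0.5864, 0.0138, 0.0705]), np.float64(0.137)] [ 0.6209 -0.0362  0.011 ] [0.5508 0.1102 0.011 ]
3 (array([198.1300354 , 279.56796265]), np.int32(837)) (array([330.69970703, 241.03234863]), np.int32(297830)) [array([ 0.5914, -0.0337,  0.1207]), np.float64(0.1755)] [ 0.6215 -0.1162  0.011 ] [0.5508 0.1102 0.011 ]
```

View pics/crop.png

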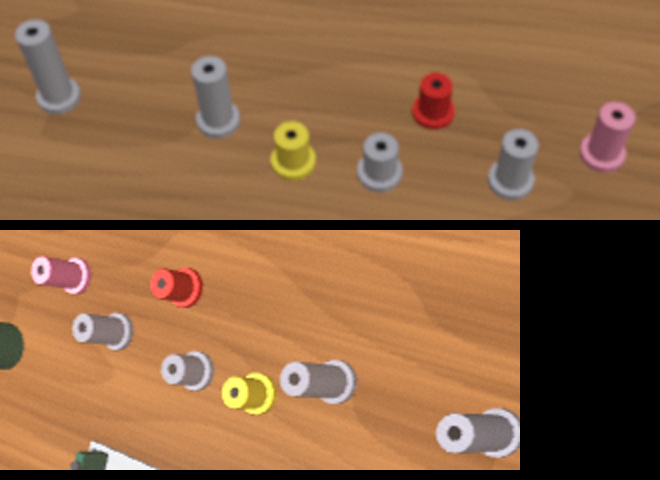

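The crop confirms four bare-steel pillars of four heights, each with a dark hole on top. The yellow, red and pink ones are the look-alikes. Next I'll measure the pads in the side view and the obstacles.

Run:
```python
from h import *
A=load('scene0.png');B=load('side0.png')
pa=[(343,303.06),(293.67,295.1),(245.36,287.2),(198.13,279.57)]
pc=[(361,229),(375,258),(390,290),(407,325)]
f=B['frame']; g=cv2.cvtColor(f,cv2.COLOR_RGB2GRAY); hsv=cv2.cvtColor(f,cv2.COLOR_RGB2HSV)
for a,(u,v) in zip(pa,pc):
    w=g[v-17:v+18,u-22:u+23]; m=(w<110).astype(np.uint8); n,l,s,ce=cv2.connectedComponentsWithStats(m); k=l[17,22]
    cn=max(cv2.findContours((l==k).astype(np.uint8),0,cv2.CHAIN_APPROX_NONE)[0],key=len); e=cv2.fitEllipse(cn)
    q=np.array(e[0])+[u-22,v-17]; print(q.round(1),np.round(e[1],1),*[np.round(x,4) for x in tri(A,a,B,q)],onz(B,*q,.011).round(4))
for n,a,b in[('red',(367.5,182),(252,241)),('yel',(295.5,207),(306.5,277)),('pink',(459,197),(245,182)),('oil cap',(531,228),(280,119))]: print(n,*[np.round(x,3) for x in tri(A,a,B,b)])
```

```text
[360.2 228.8] [20.4 27.3] [0.6199 0.1236 0.0111] 0.0001 [0.6199 0.1237 0.011 ]
[374.1 257.7] [22.5 28.5] [0.6205 0.0437 0.0109] 0.0001 [0.6205 0.0436 0.011 ]
[389.3 289.5] [24.9 30.3] [ 0.621  -0.0363  0.011 ] 0.0002 [ 0.6211 -0.0363  0.011 ]
[406.2 324.7] [27.3 32.4] [ 0.6215 -0.1162  0.011 ] 0.0001 [ 0.6216 -0.1163  0.011 ]
red [0.394 0.131 0.044] 0.001
yel [0.473 0.016 0.044] 0.002
pink [0.412 0.287 0.057] 0.005
oil cap [0.516 0.371 0.136] 0.002
```

>>> arm_command(hand=[1, 1, 1, 1, 1, 1, 1], dp=[[0, 0, 0], [0, 0, 0], [0, 0, 0], [0, 0, 0], [0, 0, 0], [0, 0, 0], [0, 0, 0]], turn=[0.173, 0.173, 0.173, 0.173, 0.173, 0.173, 0.173], squeeze=50)

```text
time_s: 1.02
position: [0.1936, 0.5147, 0.231]
ee_rot: [[0.006, 1.0, -0.0], [1.0, -0.006, -0.001], [-0.001, -0.0, -1.0]]
ft_force: [-0.0, -1.2, 0.4]
gripper_width: 0.0852
grip_force: 0.0
```

Run:
```python
from h import *
A=load('scene0.png');B=load('side0.png')
for n,a,b,z in[('s',(166.2,155.4),(326,386.4),.09),('r',(253.8,173.8),(299.1,306.7),.074),('q',(409.7,210.8),(273.4,200.7),.058),('p',(340.1,212.6),(294,245.7),.042)]: print(n,onz(A,*a,z).round(4),onz(B,*b,z).round(4))
o=robot.get_obs(); print(o['joints'],o['position'],np.round(o['ee_rot'],3).tolist())
```

```text
s [ 0.4362 -0.2187  0.09  ] [ 0.4386 -0.2169  0.09  ]
r [ 0.4365 -0.0637  0.074 ] [ 0.4391 -0.0616  0.074 ]
q [0.4553 0.2085 0.058 ] [0.4582 0.2109 0.058 ]
p [0.4682 0.0934 0.042 ] [0.4706 0.0956 0.042 ]
[ 1.21099728e+00  8.71689720e-02  1.75561980e-01  1.65981634e+00
 -1.57871700e-05  2.78751070e+00] [0.19361352 0.51467938 0.2309627 ] [[0.006, 1.0, -0.0], [1.0, -0.006, -0.001], [-0.001, -0.0, -1.0]]
```

>>> arm_command(hand=[1, 1, 1, 1, 1, 1, 1, 1], dp=[[-0.046, 0.015, 0], [-0.046, 0.015, 0], [-0.046, 0.015, 0], [-0.046, 0.015, 0], [-0.046, 0.015, 0], [-0.046, 0.015, 0], [-0.046, 0.015, 0], [-0.046, 0.015, 0]], turn=[0, 0, 0, 0, 0, 0, 0, 0])

```text
time_s: 2.02
position: [0.3137, 0.1453, 0.2312]
ee_rot: [[-0.0, 1.0, 0.0], [1.0, 0.0, 0.0], [0.0, 0.0, -1.0]]
ft_force: [0.6, 1.2, 0.2]
gripper_width: 0.0852
grip_force: 0.0
```

>>> arm_command(hand=[1, 1, 1, 1, 1, 1, 1, 1], dp=[[-0.046, 0.015, 0], [-0.046, 0.015, 0], [-0.046, 0.015, 0], [-0.046, 0.015, 0], [-0.046, 0.015, 0], [-0.046, 0.015, 0], [-0.046, 0.015, 0], [0, 0, 0]], turn=[0, 0, 0, 0, 0, 0, 0, 0])

```text
time_s: 3.02
position: [0.4188, -0.1776, 0.2302]
ee_rot: [[0.003, 1.0, -0.002], [1.0, -0.003, 0.0], [0.0, -0.002, -1.0]]
ft_force: [-0.2, 0.5, 0.3]
gripper_width: 0.0852
grip_force: 0.0
```

>>> arm_command(hand=[1, 1, 1, 1, 1, 1, 1, 1], dp=[[-0.04, 0.019, 0], [0, 0, 0.035], [0, 0, 0.035], [0, 0, 0.03], [0, 0, 0.03], [0, 0, 0.03], [0, 0, 0.025], [0, 0, 0]], turn=[0, 0, 0, 0, 0, 0, 0, 0])

```text
time_s: 4.03
position: [0.4364, -0.214, 0.0447]
ee_rot: [[-0.001, 1.0, -0.003], [1.0, 0.001, 0.002], [0.002, -0.003, -1.0]]
ft_force: [0.1, -0.0, 0.2]
gripper_width: 0.0854
grip_force: 0.0
```

>>> arm_command(hand=[-1, -1, -1, -1, -1, -1], dp=[[0, 0, 0], [0, 0, 0], [0, 0, 0], [0, 0, 0], [0, 0, 0], [0, 0, 0]], turn=[0, 0, 0, 0, 0, 0])

```text
time_s: 4.78
position: [0.4382, -0.2154, 0.0472]
ee_rot: [[0.0, 1.0, 0.001], [1.0, -0.0, -0.001], [-0.001, 0.001, -1.0]]
ft_force: [0.2, 0.6, 6.0]
gripper_width: 0.0288
grip_force: 48.8
```

>>> arm_command(hand=[-1, -1, -1, -1, -1, -1], dp=[[0, 0, -0.015], [0, 0, -0.03], [0, 0, -0.03], [0, 0, -0.03], [0, 0, -0.015], [0, 0, 0]], turn=[0, 0, 0, 0, 0, 0])

```text
time_s: 5.52
position: [0.4379, -0.2154, 0.1669]
ee_rot: [[0.0, 1.0, 0.001], [1.0, -0.0, -0.0], [-0.0, 0.001, -1.0]]
ft_force: [-0.4, -1.0, -4.6]
gripper_width: 0.0288
grip_force: 50.2
```

>>> arm_command(hand=[-1, -1, -1, -1, -1, -1, -1, -1], dp=[[0.025, 0.015, 0], [0.045, 0.025, 0], [0.05, 0.026, 0], [0.05, 0.026, 0], [0.05, 0.026, 0], [0.05, 0.026, 0], [0.045, 0.025, 0], [0.025, 0.013, 0]], turn=[0, 0, 0, 0, 0, 0, 0, 0])

```text
time_s: 6.52
position: [0.6197, 0.1271, 0.1637]
ee_rot: [[-0.002, 1.0, -0.003], [1.0, 0.002, -0.0], [-0.0, -0.003, -1.0]]
ft_force: [0.7, -0.5, -4.0]
gripper_width: 0.0287
grip_force: 50.4
```

Run:
```python
from h import *
c=shot('side','side1.png');d=shot('scene','scene1.png')
o=robot.get_obs(); print(o['time_s'],o['position'],o['gripper_width'],np.round(o['ee_rot'],3).tolist(),o['ft_force'])
im=np.hstack([c['frame'][80:400,240:560],d['frame'][120:440,180:500]]); cv2.imwrite('pics/m1.png',im[...,::-1])
```

```text
6.625 [0.61975735 0.12733722 0.16338725] 0.028664331586775088 [[-0.003, 1.0, -0.003], [1.0, 0.003, -0.0], [-0.0, -0.003, -1.0]] [-1.68502485 -0.65660138 -5.61115497]
```

View pics/m1.png

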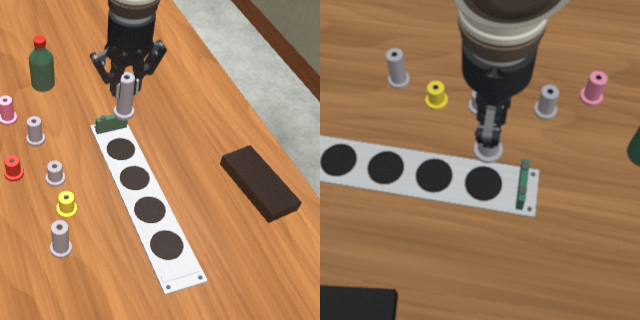

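The side view shows the tall pillar held upright at about (365,175) in full-frame pixels. It is above the pad next to the stop, so I'll lower it.

>>> arm_command(hand=[-1, -1, -1, -1, -1, -1], dp=[[-0.002, 0, 0.025], [0, 0, 0.03], [0, 0, 0.025], [0, 0, 0.015], [0, 0, 0.005], [0, 0, 0]], turn=[0, 0, 0, 0, 0, 0])

```text
time_s: 7.38
position: [0.6197, 0.1226, 0.0666]
ee_rot: [[0.0, 1.0, 0.0], [1.0, -0.0, -0.0], [-0.0, 0.0, -1.0]]
ft_force: [0.2, 0.2, -3.4]
gripper_width: 0.0287
grip_force: 51.0
```

>>> arm_command(hand=[-1, -1, -1, -1, -1, -1], dp=[[0.002, 0, 0.003], [0, 0, 0.003], [0, 0, 0.002], [0, 0, 0], [0, 0, 0], [0, 0, 0]], turn=[0, 0, 0, 0, 0, 0])

```text
time_s: 8.12
position: [0.6197, 0.1248, 0.0584]
ee_rot: [[-0.0, 1.0, 0.0], [1.0, 0.0, 0.0], [0.0, 0.0, -1.0]]
ft_force: [0.6, -0.2, -4.2]
gripper_width: 0.0292
grip_force: 50.8
```

>>> arm_command(hand=[-1, -1, -1, -1, -1], dp=[[0, 0, 0.001], [0, 0, 0.001], [0, 0, 0], [0, 0, 0], [0, 0, 0]], turn=[0, 0, 0, 0, 0])

```text
time_s: 8.75
position: [0.6198, 0.1249, 0.0582]
ee_rot: [[-0.0, 1.0, 0.002], [1.0, 0.0, 0.0], [0.0, 0.002, -1.0]]
ft_force: [-4.0, -0.4, 8.8]
gripper_width: 0.0285
grip_force: 52.2
```

Contact made. Now I'll release and rise.

>>> arm_command(hand=[-0.3, 0, 0.3, 0.6, 1, 1, 1], dp=[[0, 0, 0], [0, 0, 0], [0, 0, 0], [0, 0, 0], [0, 0, 0], [0, 0, 0], [0, 0, 0]], turn=[0, 0, 0, 0, 0, 0, 0])

```text
time_s: 9.62
position: [0.6197, 0.1248, 0.0563]
ee_rot: [[0.0, 1.0, 0.0], [1.0, -0.0, -0.0], [-0.0, 0.0, -1.0]]
ft_force: [-0.1, 0.5, -0.7]
gripper_width: 0.0854
grip_force: 0.0
```

>>> arm_command(hand=[1, 1, 1, 1, 1, 1], dp=[[0, 0, -0.01], [0, 0, -0.02], [0, 0, -0.04], [0, 0, -0.04], [0, 0, -0.03], [0, 0, 0]], turn=[0, 0, 0, 0, 0, 0])

```text
time_s: 10.38
position: [0.6208, 0.125, 0.2009]
ee_rot: [[-0.0, 1.0, 0.006], [1.0, -0.0, 0.001], [0.001, 0.006, -1.0]]
ft_force: [0.8, -0.9, -0.8]
gripper_width: 0.085
grip_force: 0.0
```

>>> arm_command(hand=[1, 1, 1, 1, 1, 1, 1], dp=[[-0.028, -0.027, 0], [-0.036, -0.035, 0], [-0.036, -0.035, 0], [-0.036, -0.035, 0], [-0.034, -0.034, 0], [-0.018, -0.016, 0], [0, 0, 0]], turn=[0, 0, 0, 0, 0, 0, 0])

```text
time_s: 11.25
position: [0.4368, -0.0641, 0.1967]
ee_rot: [[0.002, 1.0, 0.001], [1.0, -0.002, -0.0], [-0.0, 0.001, -1.0]]
ft_force: [-0.5, -0.0, 0.2]
gripper_width: 0.0855
grip_force: 0.0
```

Run:
```python
from h import *
c=shot('side','side2.png');d=shot('scene','scene2.png');w=shot('wrist','w2.png')
o=robot.get_obs(); print(o['time_s'],o['position'])
A=(c,d)
im=np.hstack([c['frame'][150:350,300:460],d['frame'][200:400,240:400]]); im=cv2.resize(im,None,fx=1.5,fy=1.5); w=cv2.resize(w['frame'],(320,240)); out=np.zeros((300,800,3),np.uint8); out[:,:480]=im; out[:240,480:]=w
cv2.imwrite('pics/m2.png',out[...,::-1])
print(proj(c,(.6199,.1236,.101)),proj(d,(.6199,.1236,.101)),proj(load('w2.png'),(.4378,-.0627,.074)))
```

```text
11.4 [ 0.43802958 -0.06285242  0.19626334]
[362.89951623 198.55856529] [345.39094619 276.00339108] [314.70656694 229.66423813]
```

View pics/m2.png

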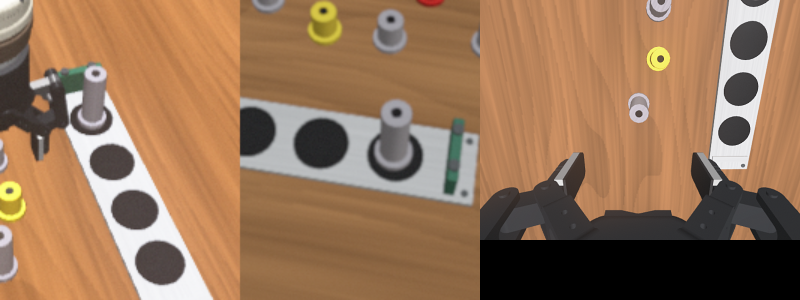

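```bash
cat >> h.py <<'E'
def hole(c,p,r=5):
    g=cv2.cvtColor(c['frame'],cv2.COLOR_RGB2GRAY).astype(float); u,v=p
    w=g[v-r:v+r+1,u-r:u+r+1]; k=np.clip(np.median(w)-25-w,0,None)
    yy,xx=np.mgrid[-r:r+1,-r:r+1]; k=k*((xx**2+yy**2)<=12); return np.array([u+(k*xx).sum()/k.sum(),v+(k*yy).sum()/k.sum()])
E
python3 - <<'E'
from h import *
c=load('side2.png');d=load('scene2.png');w=load('w2.png')
a,b=hole(c,(363,199)),hole(d,(344,274)); print(a,b,tri(c,a,d,b),onz(c,*a,.101),onz(d,*b,.101))
x=hole(w,(318,226)); print(x,onz(w,*x,.074))
cv2.imwrite('pics/z.png',cv2.resize(d['frame'][250:320,310:390],None,fx=5,fy=5,interpolation=0)[...,::-1])
E
```

```text
[363.375      198.48357143] [343.94360385 274.54883081] (array([0.61964549, 0.12121086, 0.10376998]), np.float64(0.0004195964811889795)) [0.62085802 0.12352018 0.101     ] [0.61796085 0.12122026 0.101     ]
[nan nan] [nan nan nan]h.py:19: RuntimeWarning: invalid value encountered in scalar divide
  yy,xx=np.mgrid[-r:r+1,-r:r+1]; k=k*((xx**2+yy**2)<=12); return np.array([u+(k*xx).sum()/k.sum(),v+(k*yy).sum()/k.sum()])
```

View pics/z.png

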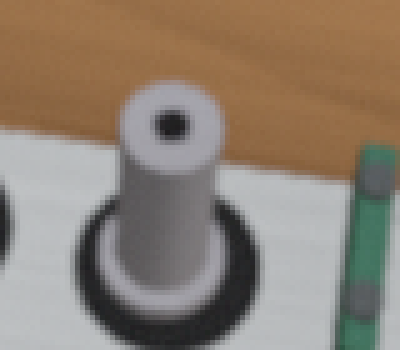

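The tall pillar stands centred on its pad, with its hole at scene (344,274.5) and an error under 2 mm. Next is pillar r.

>>> arm_command(hand=[1, 1, 1, 1, 1, 1, 1], dp=[[0, 0, 0.025], [0, 0, 0.035], [0, 0, 0.035], [0, 0, 0.03], [0, 0, 0.025], [0, 0, 0.01], [0, 0, 0]], turn=[0, 0, 0, 0, 0, 0, 0])

```text
time_s: 12.28
position: [0.4376, -0.0628, 0.036]
ee_rot: [[-0.001, 1.0, -0.001], [1.0, 0.001, 0.0], [0.0, -0.001, -1.0]]
ft_force: [-0.2, -0.4, 0.8]
gripper_width: 0.0854
grip_force: 0.0
```

>>> arm_command(hand=[-1, -1, -1, -1, -1, -1], dp=[[0, 0, 0], [0, 0, 0], [0, 0, 0], [0, 0, 0], [0, 0, 0], [0, 0, 0]], turn=[0, 0, 0, 0, 0, 0])

```text
time_s: 13.02
position: [0.4381, -0.0633, 0.0369]
ee_rot: [[0.0, 1.0, 0.001], [1.0, -0.0, -0.0], [-0.0, 0.001, -1.0]]
ft_force: [0.4, -0.4, 6.2]
gripper_width: 0.029
grip_force: 49.1
```

>>> arm_command(hand=[-1, -1, -1, -1, -1, -1, -1], dp=[[0, 0, -0.015], [0, 0, -0.03], [0, 0, -0.03], [0, 0, -0.03], [0, 0, -0.015], [0, 0, 0], [0, 0, 0]], turn=[0, 0, 0, 0, 0, 0, 0])

```text
time_s: 13.9
position: [0.4371, -0.0631, 0.155]
ee_rot: [[0.0, 1.0, -0.002], [1.0, -0.0, 0.0], [0.0, -0.002, -1.0]]
ft_force: [-0.4, -0.3, -5.4]
gripper_width: 0.0289
grip_force: 50.2
```

>>> arm_command(hand=[-1, -1, -1, -1, -1, -1, -1, -1], dp=[[0.01, 0.02, 0], [0.02, 0.035, 0], [0.023, 0.038, 0], [0.023, 0.038, 0], [0.02, 0.034, 0], [0.011, 0.018, 0], [0, 0, 0], [0, 0, 0]], turn=[0, 0, 0, 0, 0, 0, 0, 0])

```text
time_s: 14.9
position: [0.6198, 0.0435, 0.1551]
ee_rot: [[0.0, 1.0, -0.002], [1.0, -0.0, -0.0], [-0.0, -0.002, -1.0]]
ft_force: [-0.4, 0.4, -4.5]
gripper_width: 0.0291
grip_force: 51.0
```

>>> arm_command(hand=[-1, -1, -1, -1, -1, -1, -1], dp=[[0, 0, 0.02], [0, 0, 0.03], [0, 0, 0.025], [0, 0, 0.015], [0, 0, 0.007], [0, 0, 0], [0, 0, 0]], turn=[0, 0, 0, 0, 0, 0, 0])

```text
time_s: 15.78
position: [0.6212, 0.0438, 0.0604]
ee_rot: [[0.0, 1.0, 0.002], [1.0, -0.0, 0.0], [0.0, 0.002, -1.0]]
ft_force: [0.5, 0.4, -4.9]
gripper_width: 0.0289
grip_force: 51.3
```

>>> arm_command(hand=[-1, -1, -1, -1, -1, -1, -1, -1], dp=[[0, 0, 0.004], [0, 0, 0.004], [0, 0, 0.002], [0, 0, 0.001], [0, 0, 0.001], [0, 0, 0.001], [0, 0, 0], [0, 0, 0]], turn=[0, 0, 0, 0, 0, 0, 0, 0])

```text
time_s: 16.77
position: [0.6207, 0.0438, 0.048]
ee_rot: [[-0.0, 1.0, 0.001], [1.0, 0.0, 0.0], [0.0, 0.001, -1.0]]
ft_force: [-5.9, 0.2, 7.8]
gripper_width: 0.0292
grip_force: 52.3
```

>>> arm_command(hand=[-0.3, 0, 0.3, 0.6, 1, 1, 1], dp=[[0, 0, 0], [0, 0, 0], [0, 0, 0], [0, 0, 0], [0, 0, 0], [0, 0, 0], [0, 0, 0]], turn=[0, 0, 0, 0, 0, 0, 0])

```text
time_s: 17.65
position: [0.6206, 0.0438, 0.0463]
ee_rot: [[0.0, 1.0, -0.0], [1.0, -0.0, -0.0], [-0.0, -0.0, -1.0]]
ft_force: [-0.3, 0.4, -0.2]
gripper_width: 0.0852
grip_force: 0.0
```

>>> arm_command(hand=[1, 1, 1, 1, 1, 1], dp=[[0, 0, -0.01], [0, 0, -0.02], [0, 0, -0.04], [0, 0, -0.04], [0, 0, -0.03], [0, 0, 0]], turn=[0, 0, 0, 0, 0, 0])

```text
time_s: 18.4
position: [0.6219, 0.0439, 0.1909]
ee_rot: [[-0.0, 1.0, 0.006], [1.0, 0.0, 0.0], [0.0, 0.006, -1.0]]
ft_force: [0.6, 1.0, -0.2]
gripper_width: 0.0852
grip_force: 0.0
```

>>> arm_command(hand=[1, 1, 1, 1, 1, 1, 1], dp=[[0.02, -0.02, 0], [0.035, -0.035, 0], [0.035, -0.035, 0], [0.035, -0.035, 0], [0.025, -0.025, 0], [0.0155, -0.014, 0], [0, 0, 0]], turn=[0, 0, 0, 0, 0, 0, 0])

```text
time_s: 19.27
position: [0.4558, 0.21, 0.1865]
ee_rot: [[-0.002, 1.0, 0.0], [1.0, 0.002, 0.0], [0.0, 0.0, -1.0]]
ft_force: [0.7, -0.2, -0.2]
gripper_width: 0.0855
grip_force: 0.0
```

Run:
```python
from h import *
c=shot('side','side3.png');d=shot('scene','scene3.png');w=shot('wrist','w3.png')
o=robot.get_obs(); print(o['time_s'],o['position'])
p,q=proj(c,(.6205,.0437,.085)),proj(d,(.6205,.0437,.085)); print(p,q,proj(w,(.4568,.2093,.058)))
a,b=hole(c,tuple(np.round(p).astype(int))),hole(d,tuple(np.round(q).astype(int))); print(a,b,tri(c,a,d,b))
out=np.hstack([w['frame'][100:340,160:460],cv2.resize(d['frame'][200:360,180:400],(440,320))[:240]])
cv2.imwrite('pics/m3.png',out[...,::-1])
```

```text
19.425 [0.45696224 0.20884004 0.18618622]
[377.20141356 233.58136861] [290.92733532 272.8236785 ] [314.85144274 227.65513023]
[377.27372498 232.6249193 ] [291.06779661 272.19054956] (array([0.62061035, 0.04408906, 0.08727472]), np.float64(4.4990648718331773e-05))
```

View pics/m3.png

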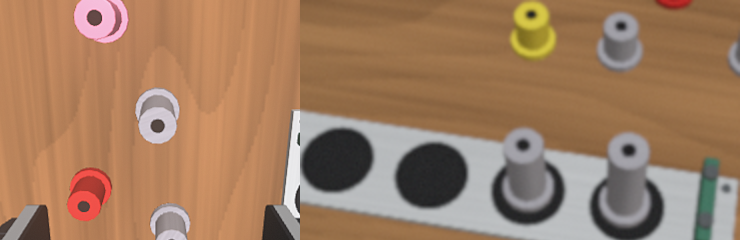

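The scene view shows r centred on the second pad to within 1 mm. The wrist view shows q's hole at (317,226), as predicted, with pink and red clear of the fingers.

>>> arm_command(hand=[1, 1, 1, 1, 1, 1, 1], dp=[[0, 0, 0.025], [0, 0, 0.035], [0, 0, 0.035], [0, 0, 0.03], [0, 0, 0.028], [0, 0, 0.01], [0, 0, 0]], turn=[0, 0, 0, 0, 0, 0, 0])

```text
time_s: 20.3
position: [0.4568, 0.2088, 0.0232]
ee_rot: [[0.001, 1.0, -0.001], [1.0, -0.001, -0.0], [-0.0, -0.001, -1.0]]
ft_force: [-0.3, 0.1, 0.7]
gripper_width: 0.0855
grip_force: 0.0
```

>>> arm_command(hand=[-1, -1, -1, -1, -1, -1], dp=[[0, 0, 0], [0, 0, 0], [0, 0, 0], [0, 0, 0], [0, 0, 0], [0, 0, 0]], turn=[0, 0, 0, 0, 0, 0])

```text
time_s: 21.05
position: [0.457, 0.2095, 0.0241]
ee_rot: [[-0.0, 1.0, 0.001], [1.0, 0.0, 0.001], [0.001, 0.001, -1.0]]
ft_force: [0.0, -0.6, 5.4]
gripper_width: 0.0284
grip_force: 49.0
```

>>> arm_command(hand=[-1, -1, -1, -1, -1, -1, -1], dp=[[0, 0, -0.015], [0, 0, -0.03], [0, 0, -0.04], [0, 0, -0.04], [0, 0, -0.03], [0, 0, 0], [0, 0, 0]], turn=[0, 0, 0, 0, 0, 0, 0])

```text
time_s: 21.92
position: [0.4562, 0.2091, 0.177]
ee_rot: [[0.0, 1.0, -0.002], [1.0, -0.0, -0.001], [-0.001, -0.002, -1.0]]
ft_force: [0.2, -0.7, -3.5]
gripper_width: 0.0292
grip_force: 50.1
```

>>> arm_command(hand=[-1, -1, -1, -1, -1, -1, -1, -1], dp=[[-0.02, 0.0135, 0], [-0.045, 0.03, 0], [-0.05, 0.034, 0], [-0.05, 0.034, 0], [-0.045, 0.03, 0], [-0.025, 0.016, 0], [-0.0105, 0.007, 0], [0, 0, 0]], turn=[0, 0, 0, 0, 0, 0, 0, 0])

```text
time_s: 22.92
position: [0.6207, -0.0363, 0.1768]
ee_rot: [[0.001, 1.0, -0.002], [1.0, -0.001, 0.0], [0.0, -0.002, -1.0]]
ft_force: [-1.6, 0.4, -4.2]
gripper_width: 0.0291
grip_force: 50.2
```

>>> arm_command(hand=[-1, -1, -1, -1, -1, -1, -1, -1], dp=[[0, 0, 0.02], [0, 0, 0.035], [0, 0, 0.035], [0, 0, 0.025], [0, 0, 0.012], [0, 0, 0.003], [0, 0, 0], [0, 0, 0]], turn=[0, 0, 0, 0, 0, 0, 0, 0])

```text
time_s: 23.92
position: [0.6217, -0.0362, 0.0495]
ee_rot: [[-0.0, 1.0, 0.002], [1.0, 0.0, -0.0], [-0.0, 0.002, -1.0]]
ft_force: [-0.8, -0.5, -4.0]
gripper_width: 0.0289
grip_force: 50.3
```

>>> arm_command(hand=[-1, -1, -1, -1, -1, -1, -1, -1], dp=[[0, 0, 0.004], [0, 0, 0.004], [0, 0, 0.003], [0, 0, 0.002], [0, 0, 0.001], [0, 0, 0.001], [0, 0, 0], [0, 0, 0]], turn=[0, 0, 0, 0, 0, 0, 0, 0])

```text
time_s: 24.92
position: [0.6211, -0.0363, 0.0351]
ee_rot: [[0.0, 1.0, 0.001], [1.0, -0.0, -0.0], [-0.0, 0.001, -1.0]]
ft_force: [-6.4, 0.3, 10.2]
gripper_width: 0.0286
grip_force: 51.9
```

>>> arm_command(hand=[-0.3, 0, 0.3, 0.6, 1, 1, 1], dp=[[0, 0, 0], [0, 0, 0], [0, 0, 0], [0, 0, 0], [0, 0, 0], [0, 0, 0], [0, 0, 0]], turn=[0, 0, 0, 0, 0, 0, 0])

```text
time_s: 25.8
position: [0.6211, -0.0362, 0.0333]
ee_rot: [[-0.0, 1.0, -0.0], [1.0, 0.0, 0.0], [0.0, -0.0, -1.0]]
ft_force: [-0.1, 0.3, -0.1]
gripper_width: 0.0854
grip_force: 0.0
```

>>> arm_command(hand=[1, 1, 1, 1, 1, 1], dp=[[0, 0, -0.01], [0, 0, -0.02], [0, 0, -0.045], [0, 0, -0.045], [0, 0, -0.03], [0, 0, 0]], turn=[0, 0, 0, 0, 0, 0])

```text
time_s: 26.55
position: [0.6224, -0.0363, 0.1879]
ee_rot: [[0.0, 1.0, 0.006], [1.0, -0.0, -0.0], [-0.0, 0.006, -1.0]]
ft_force: [-0.0, -0.2, 0.5]
gripper_width: 0.0853
grip_force: 0.0
```

>>> arm_command(hand=[1, 1, 1, 1, 1, 1, 1], dp=[[0.018, -0.021, 0], [0.03, -0.035, 0], [0.03, -0.035, 0], [0.03, -0.035, 0], [0.015, -0.018, 0], [0.0075, -0.008, 0], [0, 0, 0]], turn=[0, 0, 0, 0, 0, 0, 0])

```text
time_s: 27.42
position: [0.4694, 0.0943, 0.1834]
ee_rot: [[-0.001, 1.0, 0.0], [1.0, 0.001, -0.0], [-0.0, 0.0, -1.0]]
ft_force: [0.3, -0.4, 0.7]
gripper_width: 0.0851
grip_force: 0.0
```

Run:
```python
from h import *
c=shot('side','side4.png');d=shot('scene','scene4.png');w=shot('wrist','w4.png')
o=robot.get_obs(); print(o['time_s'],o['position'])
p,q=proj(c,(.621,-.0363,.069)),proj(d,(.621,-.0363,.069)); print(p,q,proj(w,(.4695,.0943,.042)))
a,b=hole(c,tuple(np.round(p).astype(int))),hole(d,tuple(np.round(q).astype(int))); print(a,b,tri(c,a,d,b))
out=np.hstack([w['frame'][100:340,160:460],cv2.resize(d['frame'][200:360,180:400],(440,320))[:240]])
cv2.imwrite('pics/m4.png',out[...,::-1])
```

```text
27.575 [0.46983556 0.09375241 0.18304115]
[392.60960882 271.44384387] [239.8417836  269.77638483] [314.47103944 222.9071706 ]
[392.73642691 270.92436195] [239.5208099  268.93475816] (array([ 0.62081397, -0.03658666,  0.07109505]), np.float64(0.00014530520224697273))
```

View pics/m4.png

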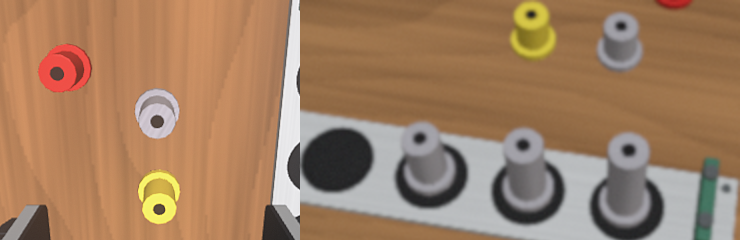

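q is centred to within 1 mm. In the wrist view p's hole is at (317,221), as predicted, and red and yellow are clear.

>>> arm_command(hand=[1, 1, 1, 1, 1, 1, 1, 1], dp=[[0, 0, 0.025], [0, 0, 0.035], [0, 0, 0.035], [0, 0, 0.03], [0, 0, 0.025], [0, 0, 0.013], [0, 0, 0.006], [0, 0, 0]], turn=[0, 0, 0, 0, 0, 0, 0, 0])

```text
time_s: 28.58
position: [0.4695, 0.0942, 0.0146]
ee_rot: [[0.0, 1.0, 0.0], [1.0, -0.0, 0.0], [0.0, 0.0, -1.0]]
ft_force: [-0.4, -0.0, 0.1]
gripper_width: 0.0852
grip_force: 0.0
```

>>> arm_command(hand=[-1, -1, -1, -1, -1, -1], dp=[[0, 0, 0], [0, 0, 0], [0, 0, 0], [0, 0, 0], [0, 0, 0], [0, 0, 0]], turn=[0, 0, 0, 0, 0, 0])

```text
time_s: 29.32
position: [0.4697, 0.0944, 0.015]
ee_rot: [[-0.0, 1.0, 0.001], [1.0, 0.0, 0.0], [0.0, 0.001, -1.0]]
ft_force: [-0.2, -0.5, 6.1]
gripper_width: 0.0286
grip_force: 49.4
```

>>> arm_command(hand=[-1, -1, -1, -1, -1, -1, -1], dp=[[0, 0, -0.015], [0, 0, -0.03], [0, 0, -0.04], [0, 0, -0.04], [0, 0, -0.03], [0, 0, 0], [0, 0, 0]], turn=[0, 0, 0, 0, 0, 0, 0])

```text
time_s: 30.2
position: [0.4686, 0.0942, 0.1681]
ee_rot: [[0.0, 1.0, -0.002], [1.0, -0.0, -0.0], [-0.0, -0.002, -1.0]]
ft_force: [0.1, -0.8, -3.4]
gripper_width: 0.0287
grip_force: 49.9
```

>>> arm_command(hand=[-1, -1, -1, -1, -1, -1, -1, -1], dp=[[-0.02, 0.0145, 0], [-0.04, 0.029, 0], [-0.042, 0.03, 0], [-0.042, 0.03, 0], [-0.036, 0.026, 0], [-0.02, 0.0155, 0], [-0.0105, 0.0075, 0], [0, 0, 0]], turn=[0, 0, 0, 0, 0, 0, 0, 0])

```text
time_s: 31.2
position: [0.6212, -0.1163, 0.1679]
ee_rot: [[0.001, 1.0, -0.002], [1.0, -0.001, 0.001], [0.001, -0.002, -1.0]]
ft_force: [-0.6, 0.5, -3.4]
gripper_width: 0.0287
grip_force: 50.1
```

>>> arm_command(hand=[-1, -1, -1, -1, -1, -1, -1, -1], dp=[[0, 0, 0.02], [0, 0, 0.035], [0, 0, 0.035], [0, 0, 0.025], [0, 0, 0.012], [0, 0, 0.003], [0, 0, 0], [0, 0, 0]], turn=[0, 0, 0, 0, 0, 0, 0, 0])

```text
time_s: 32.2
position: [0.6223, -0.1163, 0.0405]
ee_rot: [[-0.0, 1.0, 0.002], [1.0, 0.0, -0.0], [-0.0, 0.002, -1.0]]
ft_force: [-0.0, 0.8, -3.2]
gripper_width: 0.0281
grip_force: 50.1
```

>>> arm_command(hand=[-1, -1, -1, -1, -1, -1, -1, -1], dp=[[0, 0, 0.004], [0, 0, 0.004], [0, 0, 0.003], [0, 0, 0.002], [0, 0, 0.001], [0, 0, 0.001], [0, 0, 0], [0, 0, 0]], turn=[0, 0, 0, 0, 0, 0, 0, 0])

```text
time_s: 33.2
position: [0.6215, -0.1162, 0.026]
ee_rot: [[0.0, 1.0, 0.001], [1.0, -0.0, -0.0], [-0.0, 0.001, -1.0]]
ft_force: [-6.6, 0.8, 11.1]
gripper_width: 0.0284
grip_force: 51.5
```

>>> arm_command(hand=[-0.3, 0, 0.3, 0.6, 1, 1, 1], dp=[[0, 0, 0], [0, 0, 0], [0, 0, 0], [0, 0, 0], [0, 0, 0], [0, 0, 0], [0, 0, 0]], turn=[0, 0, 0, 0, 0, 0, 0])

```text
time_s: 34.08
position: [0.6216, -0.1162, 0.0242]
ee_rot: [[-0.0, 1.0, -0.0], [1.0, 0.0, 0.0], [0.0, -0.0, -1.0]]
ft_force: [-0.4, 0.2, -0.6]
gripper_width: 0.0852
grip_force: 0.0
```

>>> arm_command(hand=[1, 1, 1, 1, 1, 1, 1, 1], dp=[[0, 0, -0.01], [0, 0, -0.02], [0, 0, -0.045], [0, 0, -0.045], [0, 0, -0.04], [0, -0.05, 0], [0, -0.05, 0], [0, -0.05, 0]], turn=[0, 0, 0, 0, 0, 0, 0, 0])

```text
time_s: 35.08
position: [0.4704, -0.1162, 0.186]
ee_rot: [[-0.0, 1.0, 0.002], [1.0, 0.0, -0.001], [-0.001, 0.002, -1.0]]
ft_force: [0.3, -0.1, 0.6]
gripper_width: 0.085
grip_force: 0.0
```

>>> arm_command(hand=[1, 1, 1, 1], dp=[[0, -0.02, 0], [0, 0, 0], [0, 0, 0], [0, 0, 0]], turn=[0, 0, 0, 0])

```text
time_s: 35.58
position: [0.4524, -0.1162, 0.1843]
ee_rot: [[-0.0, 1.0, -0.0], [1.0, 0.0, 0.0], [0.0, -0.0, -1.0]]
ft_force: [0.3, -0.3, 0.6]
gripper_width: 0.0858
grip_force: 0.0
```

Run:
```python
from h import *
c=shot('side','side5.png');d=shot('scene','scene5.png')
o=robot.get_obs(); print(o['time_s'],o['position'])
for P in[(.6199,.1236,.101),(.6205,.0437,.085),(.621,-.0363,.069),(.6215,-.1163,.053)]:
    p,q=proj(c,P),proj(d,P); a,b=hole(c,tuple(np.round(p).astype(int))),hole(d,tuple(np.round(q).astype(int))); print(np.round(tri(c,a,d,b)[0]-P,4))
out=np.hstack([c['frame'][100:400,240:500],cv2.resize(d['frame'][140:340,140:500],(540,300))])
cv2.imwrite('pics/m5.png',out[...,::-1])
```

```text
35.675 [ 0.45215104 -0.11616159  0.18402157]
[ 0.     -0.0017  0.002 ]
[0.0001 0.0004 0.0023]
[-0.0002 -0.0003  0.0021]
[-0.0004 -0.0003  0.0022]
```

View pics/m5.png

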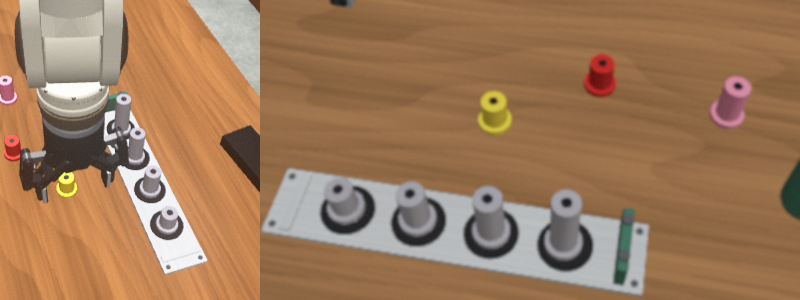

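All four pillars stand centred and upright, falling in height away from the green stop. The arm is clear.

```bash
python3 -c "
from bench import robot
print(robot.close_job())"
```

```text
the job is handed in; nothing more can be done
None
```

I handed the job in with all four pillars upright on their pads, 90, 74, 58 and 42 mm counting from the green stop; in the last camera check each was within 2 mm of its pad's centre, and the oil bottle and look-alikes were left alone.

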